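# Hold a glued module into its bracket

### The job

The adhesive is on: first press the red flip cap of the adhesive tube fully shut, leaving the other caps shut, and only then move the module. Stand the module upright on the foot of the L bracket between the two yellow lines, one of its long side faces (below a sloped shoulder) flush against the upright flange, and push it diagonally, down onto the foot and into the flange at once, firmly like leaning on it with the weight of one to two kilos, never ramming it. Finish while still holding that push, for the bond to grab; leave everything else on the bench where it is.

Things in the scene. Friction and masses are not known exactly. Their poses are not given: they have to be found in the camera images.
- glue_cap (a joint): red flip cap of the adhesive tube, rad: 0 = shut, 2.0 = tipped right back; starts 1.2 to 1.85 open. Stiff hinge: it stays where it is left, swings at under 1 N. A disc 32 mm across, 5 mm thick, with an 8 mm thumb tab on the side away from the hinge; shut, its top is 5 mm above the rim
- glue_mouth (a point): centre of the rim of the adhesive tube (amber, 28 mm across, fixed in the rack, rim 80 mm above the bench). z up; x points from the tube axis to the cap's hinge, 18 mm out at rim height and parallel to y. The open cap stands up over the hinge, its tab 40 mm from it; pushing its raised back towards -x and then down shuts it
- flux_cap (a joint): blue flip cap of a second, equal tube; it is shut (0) and stays shut
- primer_cap (a joint): grey flip cap of a third, equal tube; it is shut (0) and stays shut
- rack: white rack fixed to the bench, 52 x 190 x 40, with three equal tubes in a row along its y, 57 mm apart; which tube is where varies. Origin: centre of its underside; the hinges of all caps are on its +x side
- module: loose housing, blue with two bare-metal sloped shoulders, 50 (x) x 60 (y) x 34 (z), 0.13-0.23 kg, on a 3 mm red-brown mat. Origin: centre of underside, z up. Flat ends (+y, -y), 60 apart, good to grip. Along both long top edges (parallel to y) a flat 45-degree shoulder rises from 20 mm height at the side face to 34 mm height 14 mm in. Both sides alike: either may face the flange
- corner (a point): midpoint of the inner corner line of the bare aluminium L bracket, where the foot's top (16 mm above the bench) meets the flange's face. x points into the flange, square to its face, y along it, z up. Seated, the module's origin is at x = -25 mm, z = 0, its long side faces parallel to y. Two yellow lines cross the foot at y = -50 and +50 mm
- foot: the bracket's foot: fixed horizontal plate 115 x 150 x 6, reaching 115 mm from the flange; origin centre of its underside, axes as corner. The module slides on it easily (smooth metal, friction about 0.25), which still takes up a little of a sideways push. It lies on a dark steel holder 150 x 190 x 10
- flange: the bracket's upright flange: fixed, 8 x 150 x 50, rising 44 mm above the foot's top; origin centre of its underside, axes as corner. Two blue blocks back it behind (+x)
- phone: bystander, to be left alone: white smartphone with a dark screen, 146 x 71 x 8 mm, loose; origin at the centre of its underside
- driver: bystander, to be left alone: screwdriver lying flat, about 200 mm long, loose; origin near its middle
- tweezers: bystander, to be left alone: steel tweezers with a green grip, 125 x 12 x 5 mm, loose; origin at the centre of its underside
- spool: bystander, to be left alone: black solder spool, 58 across, 36 tall mm, loose; origin at the centre of its underside
- solvent: bystander, to be left alone: amber jar with white cap, 60 across, 100 tall mm, loose; origin at the centre of its underside
- tub: bystander, to be left alone: green open tub, 90 x 70 x 35 mm, loose; origin at the centre of its underside
- mouse: bystander, to be left alone: black computer mouse, 108 x 60 x 34 mm, loose; origin at the centre of its underside

How it is judged:
On the way:
1. the red cap is pressed shut while the module still lies where it started (value of joint glue_cap below 0.12 rad and distance of module from where it was at the start of the episode below 0.02 m), for 0.2 s.
At the end, for the whole second after the job is handed in: caps shut (under 0.15 rad); module at rest, upright on the foot and long side flush on the flange (within 3 mm, 0.06 rad), centre within 20 mm of mid-flange; fingers still pushing it (over 3 N), so that it bears on the flange with over 3 N and on the foot with over 5 N (value of joint each of glue_cap, flux_cap, primer_cap below 0.15 rad and x of module in the frame of corner between -0.028 and -0.022 m and y of module in the frame of corner between -0.02 and 0.02 m and z of module in the frame of corner between -0.003 and 0.003 m and angle between the x axis of module and the x axis of corner, either way round below 0.06 rad and angle between module's own z axis and vertical below 0.06 rad and contact force between module and flange above 3 N and contact force between module and foot above 5 N and contact force between the fingers and module above 3 N and linear speed of module below 0.01 m/s); the arm keeps its last pose, push and grip.
It fails at once if the module is rammed into the flange or the foot (over 60 N) (contact force between module and flange above 60 N or contact force between module and foot above 60 N).
It fails at once if a bystander is moved by more than 30 mm (distance of any of phone, driver, tweezers, spool, solvent, tub, mouse from where it was at the start of the episode above 0.03 m).
It fails at once if another cap is opened (value of joint any of flux_cap, primer_cap above 0.4 rad).
It also fails if it takes over 72 s, if anything falls off the work surface, if the arm or the gripper's body presses on something with over 40 N, if the wrist force passes 120 N, or if a joint passes its speed limit or range.

### The arm

A 6-joint arm with a two-finger parallel gripper is mounted at the origin on the work surface. World frame = base frame: x ahead of the robot, y to its left, z up, the work surface at z = 0. Lengths are in m, angles in rad, forces in N, time in s.
With the tool pointing down it reaches from about 0.3 to 1 m from the base axis. Payload 5.1 kg.
Tool frame: the origin (TCP) lies at the very end of the fingers, on their centre line; the grasp point (between the pads) lies 19 mm behind it; z points along the fingers, y is the line along which they close (so a half turn about z gives the same grasp; the last joint's range is limited). The gripper opens to 95 mm and grips with 3 to 60 N. Pads are 20 mm wide; open, the fingers measure 119 mm over their backs; the gripper's body (75 mm by 180 mm) begins 59 mm behind the grasp point.
Start: joints at [-1.404, 0.124, 1.65, -0, 1.367, -0.083], TCP at [0.161, -0.63, 0.215] pointing down, gripper open.
Joint ranges: [-2.61, 2.61], [-1.02, 2.33], [0.03, 2.71], [-1.35, 4.49], [0.32, 2.68], [-2.91, 2.91]. Speed limits (rad/s): [2.57, 2.57, 3.14, 3.14, 3.14, 3.14].

### API

Orientations are given as a unit quaternion [x, y, z, w].
In Python, from bench import status, cams, sign_off gives the robot as it stands.
- The arm moves only by the shell command python3 -m jog 'ROWS' [FORCE]. ROWS is JSON, a list of rows, each a list of 3 entries, a list of its own where there are three numbers: the shift along the tool's x, y, z in cm, then the turn, a rotation vector about the tool's x, y, z in degrees, then the opening, from -1 (shut) to 1 (fully open). In form: [[[tx, ty, tz], [ax, ay, az], fingers], ...]. A call has exactly 8 rows; each row is the pose to reach, as a shift and turn from the pose commanded when the call began, along the tool's axes at that moment; what a row does not reach only later rows make up. A row lasts 1/10 s, in which the tool goes at most 50 mm and 8.59 degrees, less where a joint would pass 70% of its speed; a pose out of reach is approached as far as the arm can. A call with a gripper value outside its range is refused whole. The fingers move at their own pace and stop on an object; FORCE is the grip in N (left out, the last holds). Time passes only in rows, so rows that repeat a pose let the fingers close, or fill a call up. It gives the time, the measured TCP pose, the force, the opening and the grip force at its end, in the units of the state.
- status.observe(): the state, without advancing time (a new reading comes with each control period).
- cams.snapshot(name): name is "scene" or "side" or "wrist"; returns a dict with "img" (420x560x3 uint8, red, green, blue), "K" (3x3 intrinsics, pixels), "k1" (the pictures are not rectified: a ray, as slopes to the right and down, at radius r is drawn at 1 + k1 r^2 times it, then the intrinsics apply), "R" (3x3) and "t" (3): a world point X has camera coordinates R X + t. Camera axes: x right, y down, z forward; pixel columns grow to the right and rows downward; lengths in m; the calibration is good to about 2 mm. A picture is of the moment at which its call begins. There is no depth.
- sign_off(): hands the job in; it is judged then, once.
The state is a dict: "time": time; "q": joint angles; "dq": joint speeds; "joint_torque": joint torques, N m; "tool_pos": TCP position; "tool_rot": TCP orientation; "wrist_force": force on the tool from outside, world axes, zero at the start; "ft_torque": the same for the moment, N m; "gripper_width": finger opening in m; "gripper_force": force on a finger pad.
Only numpy, scipy, OpenCV 4.12 (cv2) and the standard library are available. Lean on these libraries where they do the work, as an engineer would, in place of code of your own. Each camera call takes 0.05 s, during which the arm holds its last target. There are 200 camera calls.

## Working session

There is one attempt and no reset: what is moved stays moved. The work goes in short steps, Python scripts to look and compute and a shell command to move; the robot and the scene stay as the last step left them, time stands still between calls to the robot, and variables do not carry over. Pictures are saved under pics/ and viewed, at most 10 in all, crops included, and the job is handed in when it is done.

```bash
ls; mkdir -p pics; python3 - <<'E'
from bench import status,cams
import cv2,numpy as np
s=status.observe();print({k:np.round(v,4).tolist() for k,v in s.items()})
for n in("scene","side"):
    d=cams.snapshot(n);cv2.imwrite(f"pics/{n}0.png",d["img"][:,:,::-1]);np.savez(f"pics/{n}0.npz",**{k:d[k] for k in d})
    print(n,d["K"].tolist(),d["k1"],(-np.array(d["R"]).T@d["t"]).round(3),np.round(d["R"],3).tolist())
E
```

```text
pics
{'time': 0.0, 'q': [-1.4036, 0.1245, 1.6517, -0.0, 1.3675, -0.0826], 'dq': [0.0003, -0.001, 0.0001, 0.0005, 0.0002, -0.0001], 'joint_torque': [-0.001, -41.7602, -35.9938, 0.0773, 0.0492, -0.0002], 'tool_pos': [0.1605, -0.6292, 0.2134], 'tool_rot': [0.9922, 0.1246, -0.0001, -0.0011], 'wrist_force': [-0.2229, -0.2864, 0.4893], 'ft_torque': [0.0102, -0.0251, 0.0308], 'gripper_force': 0.0, 'gripper_width': 0.0949}
scene [[517.3309078199452, 0.0, 279.8769695529153], [0.0, 517.3309078199452, 208.65887428695257], [0.0, 0.0, 1.0]] -0.10069818114877911 [ 1.245 -0.087  1.08 ] [[0.149, 0.989, -0.015], [0.801, -0.13, -0.584], [-0.58, 0.075, -0.811]]
side [[442.00605635417776, 0.0, 280.0692417232711], [0.0, 442.00605635417776, 205.68365408543474], [0.0, 0.0, 1.0]] -0.06976607919910069 [0.176 0.858 0.997] [[-0.908, -0.418, 0.021], [-0.309, 0.636, -0.707], [0.283, -0.648, -0.707]]
```

View pics/scene0.png

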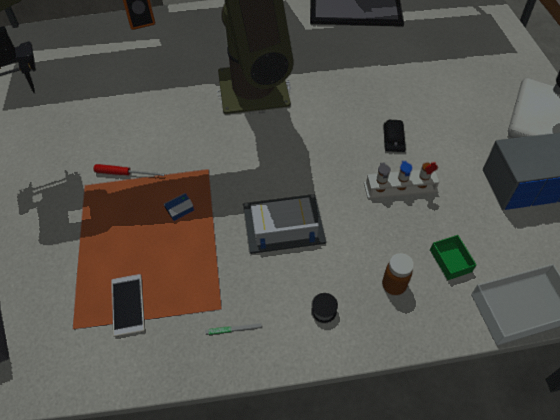

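View pics/side0.png

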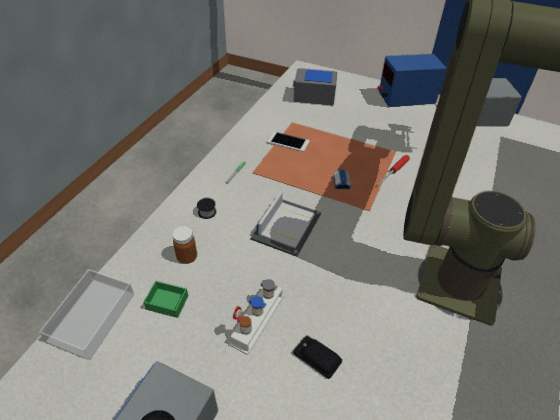

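Scene view: module at (180,207), bracket at (285,222), rack at (403,183) with the red cap on its right-hand tube (428,170). In the side view they are at (342,180), (286,222) and (257,315). I'll enlarge both views.

```bash
cat > h.py <<'E'
import numpy as np,cv2
def load(n): return dict(np.load(f"pics/{n}.npz"))
def grab(n,name):
    from bench import cams
    d=cams.snapshot(n);np.savez(f"pics/{name}.npz",**d);cv2.imwrite(f"pics/{name}.png",d["img"][:,:,::-1]);return d
def dist(d): return np.array([float(d["k1"]),0,0,0,0])
def proj(d,X):
    return cv2.projectPoints(np.asarray(X,float).reshape(-1,1,3),cv2.Rodrigues(np.array(d["R"]))[0],np.array(d["t"]),np.array(d["K"]),dist(d))[0][:,0]
def ray(d,p):
    u=cv2.undistortPointsIter(np.array([[p]],float),np.array(d["K"]),dist(d),None,None,(3,50,1e-10))[0,0]
    R=np.array(d["R"]);return -R.T@d["t"],R.T@np.array([*u,1])
def onz(d,p,z):
    c,v=ray(d,p);return c+v*(z-c[2])/v[2]
def tri(ps):
    A=0;b=0
    for d,p in ps:
        c,v=ray(d,p);v=v/np.linalg.norm(v);M=np.eye(3)-np.outer(v,v);A=A+M;b=b+M@c
    return np.linalg.solve(A,b)
def crop(d,x,y,w,h,s,step=10):
    im=cv2.resize(np.ascontiguousarray(d["img"][y:y+h,x:x+w,::-1]),None,fx=s,fy=s,interpolation=cv2.INTER_CUBIC)
    for u in range(x-x%step+step,x+w,step): cv2.putText(im,str(u),(int((u-x+.5)*s)-8,8),0,.3,(0,255,255));cv2.line(im,(int((u-x+.5)*s),10),(int((u-x+.5)*s),16),(0,255,255))
    for v in range(y-y%step+step,y+h,step): cv2.putText(im,str(v),(0,int((v-y+.5)*s)+3),0,.3,(0,255,255));cv2.line(im,(20,int((v-y+.5)*s)),(26,int((v-y+.5)*s)),(0,255,255))
    return im
E
python3 - <<'E'
from h import *
a,b=load("scene0"),load("side0")
W=lambda ims:np.vstack([np.hstack(ims[:2]),np.hstack(ims[2:])])
cv2.imwrite("pics/m1.png",W([crop(a,360,150,80,60,5),crop(a,240,190,80,60,5)[:,:],crop(a,160,185,50,37,8)[:296,:400] if 0 else cv2.resize(crop(a,160,185,40,30,10),(400,300)),cv2.resize(crop(a,270,190,80,60,5),(400,300))]))
cv2.imwrite("pics/m2.png",W([crop(b,225,275,80,60,5),crop(b,245,195,80,60,5),cv2.resize(crop(b,325,165,40,30,10),(400,300)),crop(b,225,295,80,60,5)]))
E
```

```text
(no output)
```

View pics/m1.png

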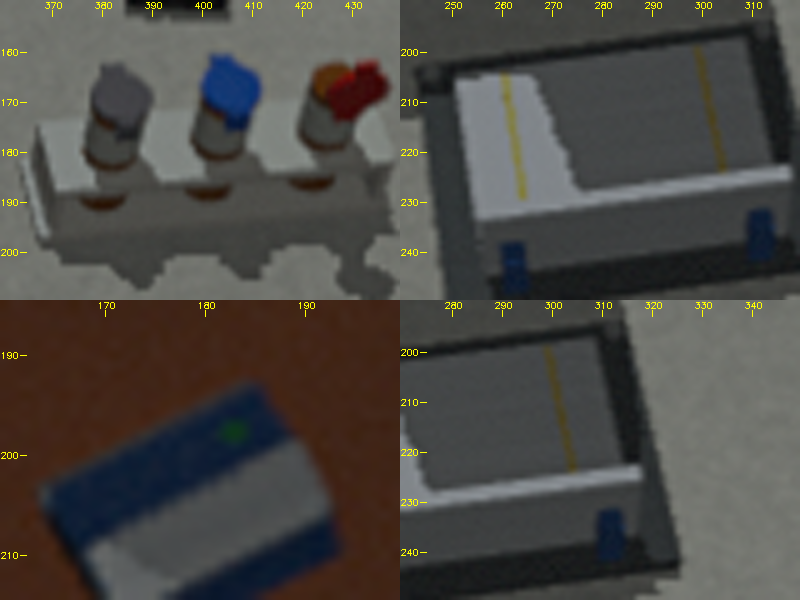

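View pics/m2.png

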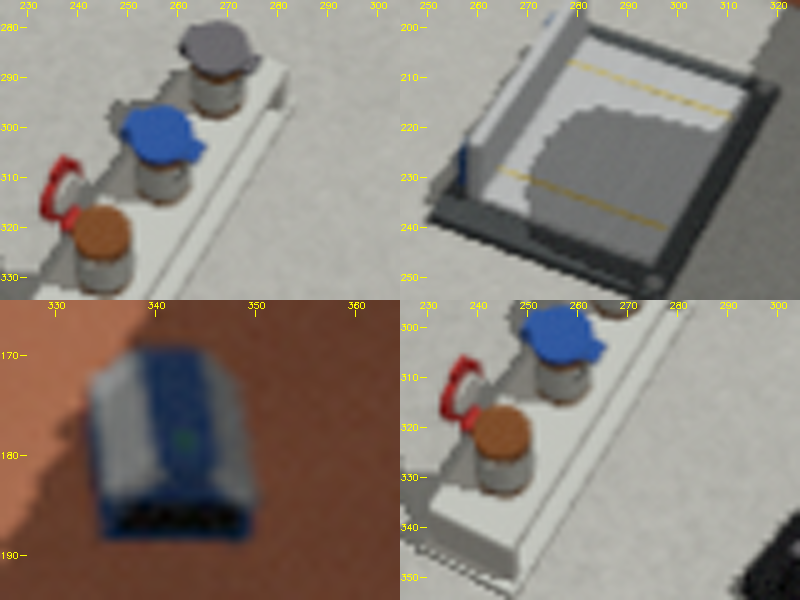

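```bash
cat > fit.py <<'E'
from h import *
from scipy.optimize import least_squares
a,b=load("scene0"),load("side0")
def fit(x0,obs,name):
    L=np.array([o[1] for o in obs],float)/1000
    def pts(p): c,s=np.cos(p[2]),np.sin(p[2]);return L@np.array([[c,-s,0],[s,c,0],[0,0,1]]).T+[p[0],p[1],0]
    def res(p):
        P=pts(p);return np.array([proj(o[0],P[i])[0]-o[2] for i,o in enumerate(obs)])
    r=least_squares(lambda p:res(p).ravel(),x0,loss="soft_l1",x_scale=[.01,.01,.1]);print(name,r.x.round(4));
    for o,e in zip(obs,res(r.x)): print("  ","scene" if o[0] is a else "side",o[1],e.round(1))
    return r.x
c=onz(a,(405.5,167.5),.085);print(c)
fit([c[0],c[1],0],[(a,(0,0,85),(405.5,167.5)),(a,(0,-57,85),(383.9,168.5)),(b,(0,0,85),(256.5,301.5)),(b,(0,-57,85),(267.5,283.9)),(b,(0,57,80),(244.9,320.9)),
 (b,(-26,95,40),(247.5,344)),(b,(-26,95,0),(247.5,350.5)),(b,(26,95,40),(231,334.1))],"rack")
c=onz(a,(280,212),.016)
fit([c[0]+.06,c[1],0],[(a,(-115,-75,16),(250.5,205.1)),(a,(-115,75,16),(308.5,197.1)),(a,(-115,-50,16),(260.1,203.9)),(a,(-115,50,16),(298.9,198.9)),(a,(0,75,60),(317.5,223.1)),(a,(8,75,60),(317.5,225.1)),(a,(8,-75,60),(255.1,233.1)),
(b,(-115,-75,16),(313.5,212.1)),(b,(-115,75,16),(298.5,247.5)),(b,(0,75,16),(261.5,234.5)),(b,(0,75,60),(261.1,224.5)),(b,(0,-50,16),(278.1,206.9)),(b,(-115,-50,16),(310.5,217.9)),(b,(0,50,16),(263.9,228.1)),(b,(-115,50,16),(297.5,240.1))],"corner")
c=onz(a,(177,204),.037);print(c)
fit([c[0],c[1],.4],[(a,(-11,-30,37),(164,203.5)),(a,(-11,30,37),(184.5,193)),(a,(11,30,37),(189.5,198.5)),(a,(11,-30,37),(168.5,209)),(a,(25,30,23),(192.5,204.5)),(a,(25,30,3),(193.5,209.3)),
(b,(11,30,37),(340,182.5)),(b,(-11,30,37),(345.5,182.5)),(b,(11,-30,37),(339,169.5)),(b,(-11,-30,37),(345.3,169.5)),(b,(25,30,3),(334.5,188.5)),(b,(-25,30,3),(349.5,188.5)),(b,(25,30,23),(335,185)),(b,(-25,30,23),(349.3,183.7))],"module")
for z,p,q in ((0,(434,163),(236,307)),): print("cap tab tri",tri([(a,p),(b,q)]))
E
python3 fit.py
```

```text
[0.45805359 0.33689473 0.085     ]
rack [ 0.457   0.3373 -0.0437]
   scene (0, 0, 85) [ 0.  -0.3]
   scene (0, -57, 85) [-0.4  0.6]
   side (0, 0, 85) [ 0.4 -1.8]
   side (0, -57, 85) [ 0.7 -1.4]
   side (0, 57, 80) [ 0.2 -1.7]
   side (-26, 95, 40) [-0.4  1.4]
   side (-26, 95, 0) [0.2 2.8]
   side (26, 95, 40) [-2.9  1.8]
corner [0.5731 0.0156 0.0143]
   scene (-115, -75, 16) [-0.2 -0.7]
   scene (-115, 75, 16) [-0.5 -0.8]
   scene (-115, -50, 16) [-0.1 -0.8]
   scene (-115, 50, 16) [-0.5 -1.3]
   scene (0, 75, 60) [ 0.4 -0.1]
   scene (8, 75, 60) [1.1 0.7]
   scene (8, -75, 60) [0.9 1.9]
   side (-115, -75, 16) [1.3 0.4]
   side (-115, 75, 16) [-2.2 -1.1]
   side (0, 75, 16) [-1.2 -0.7]
   side (0, 75, 60) [-1.  -0.9]
   side (0, -50, 16) [-0.5 -0.4]
   side (-115, -50, 16) [ 1.4 -0.1]
   side (0, 50, 16) [ 0.  -0.1]
   side (-115, 50, 16) [2.1 0.3]
[ 0.44350116 -0.24435759  0.037     ]
module [ 0.4336 -0.244   0.4268]
   scene (-11, -30, 37) [ 0.5 -0.2]
   scene (-11, 30, 37) [ 1.1 -0.2]
   scene (11, 30, 37) [-0.  0.]
   scene (11, -30, 37) [-0.2  0.1]
   scene (25, 30, 23) [0.4 1. ]
   scene (25, 30, 3) [0.5 0.7]
   side (11, 30, 37) [ 0.2 -1.6]
   side (-11, 30, 37) [ 1.4 -1.5]
   side (11, -30, 37) [-0.5 -0.5]
   side (-11, -30, 37) [-0.3 -0.4]
   side (25, 30, 3) [ 0.3 -0.1]
   side (-25, 30, 3) [0.2 0.2]
   side (25, 30, 23) [ 0.4 -1. ]
   side (-25, 30, 23) [1.2 0.6]
cap tab tri [0.48141568 0.39577012 0.1191893 ]
```

```bash
cat >> h.py <<'E'
from scipy.spatial.transform import Rotation as Ro
def go(pos,yaw,tilt=0,ref=None):
    """print shift(cm)/turn(deg) to reach TCP pos with tool x at heading yaw(deg), pointing down"""
    from bench import status
    s=status.observe();p,q=(np.array(s["tool_pos"]),Ro.from_quat(s["tool_rot"]))
    t=Ro.from_euler("z",yaw,degrees=True)*Ro.from_euler("x",180,degrees=True)
    if tilt: t=t*Ro.from_euler("y",tilt,degrees=True)
    print("from",p.round(4),"heading",np.degrees(np.arctan2(*q.as_matrix()[[1,0],0])).round(2),"shift cm",(q.inv().apply(np.array(pos)-p)*100).round(2),"turn",np.degrees((q.inv()*t).as_rotvec()).round(2),"F",np.round(s["wrist_force"],1))
E
python3 - <<'E'
from h import *
from bench import status
d=grab("wrist","w0");s=status.observe();q=Ro.from_quat(s["tool_rot"])
c=-np.array(d["R"]).T@d["t"]
print("cam in tool",q.inv().apply(c-s["tool_pos"]).round(3),"axes in tool",(np.array(d["R"])@q.as_matrix()).round(2).tolist(),d["K"][0],d["k1"])
go((.40,-.24,.25),14)
E
```

```text
cam in tool [ 0.085  0.    -0.168] axes in tool [[0.0, 1.0, 0.0], [-0.95, 0.0, -0.3], [-0.3, -0.0, 0.95]] [290.6104882    0.         280.48966021] -0.06160550786978105
from [ 0.1606 -0.6293  0.2137] heading 14.31 shift cm [ 32.83 -31.81  -3.58] turn [-0.1  -0.01  0.31] F [-0.4 -0.4  0.6]
```

```bash
P='[33,-32,2],[0,0,10],-1'; python3 -m jog '[[[33,-32,0],[0,0,0],-1],[[33,-32,0],[0,0,0],-1],[[33,-32,0],[0,0,0],-1],[[33,-32,0],[0,0,0],-1],[[33,-32,0],[0,0,0],-1],[[33,-32,0],[0,0,0],-1],[[33,-32,0],[0,0,0],-1],[[33,-32,0],[0,0,0],-1]]'
python3 -m jog '[[[4,0,2],[0,0,0],-1],[[4,0,2],[0,0,0],-1],[[4,0,2],[0,0,0],-1],[[4,0,2],[0,0,0],-1],[[4,0,2],[0,0,0],-1],[[4,0,2],[0,0,0],-1],[[4,0,2],[0,0,0],-1],[[4,0,2],[0,0,0],-1]]'
python3 - <<'E'
from h import *
grab("wrist","w1");go((.55,.08,.2),14)
E
```

```text
time: 0.95
tool_pos: [0.3705, -0.2871, 0.2145]
tool_rot: [0.992, 0.124, 0.0, 0.0]
wrist_force: [0.8, 0.1, 0.1]
gripper_width: 0.0366
gripper_force: 0.0
time: 1.75
tool_pos: [0.4086, -0.2795, 0.1949]
tool_rot: [0.992, 0.124, 0.0, 0.0]
wrist_force: [-1.5, 0.4, 0.3]
gripper_width: 0.0006
gripper_force: 0.0
from [ 0.4086 -0.2794  0.1948] heading 14.28 shift cm [ 22.56 -31.35  -0.52] turn [ 0.01 -0.01  0.28] F [-0.2  0.9  0.6]
```

```bash
python3 -m jog '[[[19,-26,0],[0,0,0],-1],[[19,-26,0],[0,0,0],-1],[[19,-26,0],[0,0,0],-1],[[19,-26,0],[0,0,0],-1],[[19,-26,0],[0,0,0],-1],[[19,-26,0],[0,0,0],-1],[[19,-26,0],[0,0,0],-1],[[19,-26,0],[0,0,0],-1]]'
python3 - <<'E'
from h import *
grab("wrist","w2");go((.56,.36,.2),0)
E
```

```text
time: 2.6
tool_pos: [0.5292, 0.0223, 0.1946]
tool_rot: [0.992, 0.127, -0.0, -0.0]
wrist_force: [-0.0, -1.0, -0.1]
gripper_width: 0.0005
gripper_force: 0.0
from [0.5287 0.0207 0.1945] heading 14.47 shift cm [ 11.5  -32.07  -0.56] turn [ 0.02  0.03 14.47] F [-0.3 -0.8 -0. ]
```

```bash
python3 -m jog '[[[11.5,-33,0],[0,0,17],-1],[[11.5,-33,0],[0,0,17],-1],[[11.5,-33,0],[0,0,17],-1],[[11.5,-33,0],[0,0,17],-1],[[11.5,-33,0],[0,0,17],-1],[[11.5,-33,0],[0,0,17],-1],[[11.5,-33,0],[0,0,17],-1],[[11.5,-33,0],[0,0,17],-1]]'
python3 - <<'E'
from h import *
from bench import status
print(status.observe()["tool_pos"])
d=grab("wrist","w3")
r=proj(d,[[.459,.394,.08],[.48,.396,.11],[.457,.337,.085]]);print(r.round(0))
a,b=load("w1"),load("w2")
print(proj(a,[[.434,-.244,.037]]),proj(b,[[.573,.0156,.016]]))
u=lambda d:np.ascontiguousarray(d["img"][:,:,::-1])
cv2.imwrite("pics/m3.png",np.vstack([np.hstack([cv2.resize(u(x),(400,300)) for x in (a,b)]),np.hstack([cv2.resize(u(d),(400,300)),np.zeros((300,400,3),np.uint8)])]))
E
```

```text
time: 3.45
tool_pos: [0.5587, 0.3705, 0.1944]
tool_rot: [1.0, -0.022, -0.0, -0.0]
wrist_force: [-0.9, 0.2, 0.2]
gripper_width: 0.0003
gripper_force: 0.0
[0.55868459 0.37048226 0.19435229]
[[264. 289.]
 [259. 287.]
 [315. 291.]]
[[255.45897731 163.52219038]] [[295.24325781 154.6375694 ]]
```

View pics/m3.png

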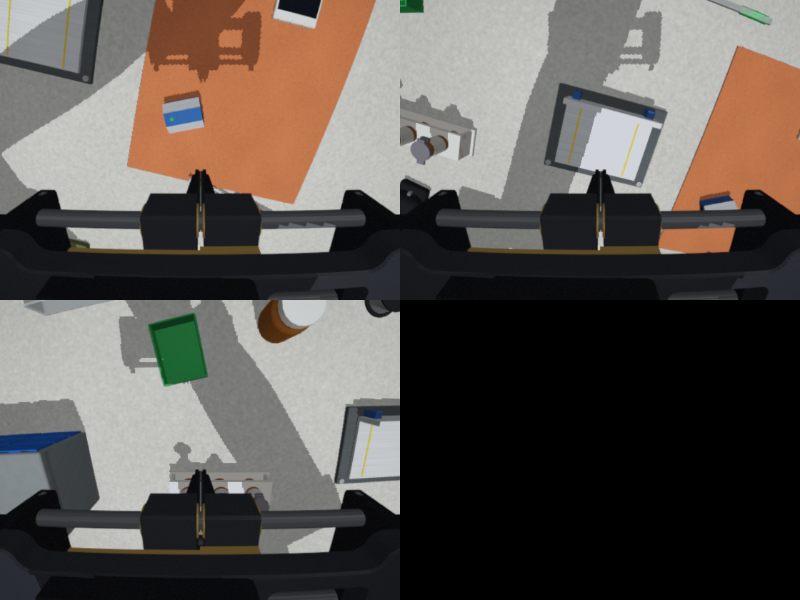

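w1 shows the module clearly at about (255,163), and w2 shows the bracket with both yellow lines. The gripper hides the rack in w3. I'll bring the closed fingers down behind the red cap first, then refine the module and bracket from these two pictures.

```bash
python3 -m jog '[[[-1.4,-2.4,2],[0,0,0],-1],[[-1.4,-2.4,4],[0,0,0],-1],[[-1.4,-2.4,6],[0,0,0],-1],[[-1.4,-2.4,8],[0,0,0],-1],[[-1.4,-2.4,9],[0,0,0],-1],[[-1.4,-2.4,9],[0,0,0],-1],[[-1.4,-2.4,9],[0,0,0],-1],[[-1.4,-2.4,9],[0,0,0],-1]]'
python3 - <<'E'
from h import *
from bench import status
a=grab("scene","s1");b=grab("side","d1")
w1,w2=load("w1"),load("w2")
cv2.imwrite("pics/m4.png",np.vstack([np.hstack([crop(a,390,145,80,60,5),crop(b,205,275,80,60,5)]),np.hstack([crop(w1,215,125,80,60,5),crop(w2,200,110,200,150,2,20)])]))
E
```

```text
time: 4.3
tool_pos: [0.5467, 0.3925, 0.1064]
tool_rot: [1.0, -0.024, 0.001, -0.001]
wrist_force: [0.1, 0.6, 0.1]
gripper_width: 0.0004
gripper_force: 0.0
```

View pics/m4.png

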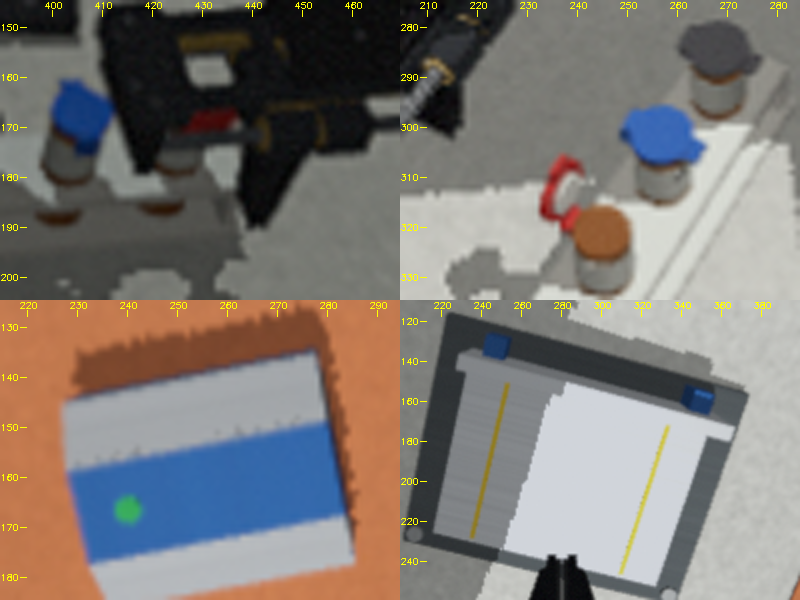

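```bash
python3 - <<'E' | grep -v "scene\|side .*-57"
import fit
from fit import *
w1,w2,d1=load("w1"),load("w2"),load("d1")
fit.fit([.434,-.244,.427],[(w1,(25,30,23),(226.9,144.9)),(w1,(25,-30,23),(277.7,134.5)),(w1,(11,30,37),(228.1,158.9)),(w1,(11,-30,37),(280.5,148.9)),(w1,(-11,30,37),(232.5,178.1)),(w1,(-11,-30,37),(284.1,167.5)),(w1,(-25,-30,23),(285.3,177.1))],"MODULE w")
fit.fit([.573,.0156,.0143],[(w2,(-115,50,16),(236,228.5)),(w2,(-115,-50,16),(310,246)),(w2,(-115,75,16),(216.5,226)),(w2,(-115,-75,16),(327.5,252)),(w2,(8,75,60),(229.5,135.5)),(w2,(0,75,60),(228,144.5)),(w2,(0,-75,60),(366,180)),(w2,(8,-75,60),(367.5,173.5))],"CORNER w")
print("red rim",onz(d1,(244.9,321.3),.08))
print("blue",onz(d1,(256.8,301.3),.085),"grey",onz(d1,(267.8,284),.085))
print(proj(d1,[[.5467,.3925,.1064],[.4775,.394,.08]]).round(1))
E
```

```text
[0.45805359 0.33689473 0.085     ]
rack [ 0.457   0.3373 -0.0437]
   side (0, 0, 85) [ 0.4 -1.8]
   side (0, 57, 80) [ 0.2 -1.7]
   side (-26, 95, 40) [-0.4  1.4]
   side (-26, 95, 0) [0.2 2.8]
   side (26, 95, 40) [-2.9  1.8]
corner [0.5731 0.0156 0.0143]
   side (-115, -75, 16) [1.3 0.4]
   side (-115, 75, 16) [-2.2 -1.1]
   side (0, 75, 16) [-1.2 -0.7]
   side (0, 75, 60) [-1.  -0.9]
   side (0, -50, 16) [-0.5 -0.4]
   side (-115, -50, 16) [ 1.4 -0.1]
   side (0, 50, 16) [ 0.  -0.1]
   side (-115, 50, 16) [2.1 0.3]
[ 0.44350116 -0.24435759  0.037     ]
module [ 0.4336 -0.244   0.4268]
   side (11, 30, 37) [ 0.2 -1.6]
   side (-11, 30, 37) [ 1.4 -1.5]
   side (11, -30, 37) [-0.5 -0.5]
   side (-11, -30, 37) [-0.3 -0.4]
   side (25, 30, 3) [ 0.3 -0.1]
   side (-25, 30, 3) [0.2 0.2]
   side (25, 30, 23) [ 0.4 -1. ]
   side (-25, 30, 23) [1.2 0.6]
cap tab tri [0.48141568 0.39577012 0.1191893 ]Traceback (most recent call last):
  File "<stdin>", line 4, in <module>
AttributeError: 'function' object has no attribute 'fit'
```

```bash
python3 - <<'E' | sed -n '/MODULE/,$p'
from fit import *
w1,w2,d1=load("w1"),load("w2"),load("d1")
fit([.434,-.244,.427],[(w1,(25,30,23),(226.9,144.9)),(w1,(25,-30,23),(277.7,134.5)),(w1,(11,30,37),(228.1,158.9)),(w1,(11,-30,37),(280.5,148.9)),(w1,(-11,30,37),(232.5,178.1)),(w1,(-11,-30,37),(284.1,167.5)),(w1,(-25,-30,23),(285.3,177.1))],"MODULE w")
fit([.573,.0156,.0143],[(w2,(-115,50,16),(236,228.5)),(w2,(-115,-50,16),(310,246)),(w2,(-115,75,16),(216.5,226)),(w2,(-115,-75,16),(327.5,252)),(w2,(8,75,60),(229.5,135.5)),(w2,(0,75,60),(228,144.5)),(w2,(0,-75,60),(366,180)),(w2,(8,-75,60),(367.5,173.5))],"CORNER w")
print("red rim",onz(d1,(244.9,321.3),.08))
print("blue",onz(d1,(256.8,301.3),.085),"grey",onz(d1,(267.8,284),.085))
print(proj(d1,[[.5467,.3925,.1064],[.4775,.394,.08]]).round(1))
E
```

```text
MODULE w [ 0.4345 -0.2445  0.4415]
   side (25, 30, 23) [0.1 0.3]
   side (25, -30, 23) [0.2 0.5]
   side (11, 30, 37) [-0.3 -0.1]
   side (11, -30, 37) [-0.3 -0.5]
   side (-11, 30, 37) [-0.1 -0.4]
   side (-11, -30, 37) [-0.2  0.2]
   side (-25, -30, 23) [0.7 0. ]
CORNER w [5.722e-01 1.410e-02 2.000e-04]
   side (-115, 50, 16) [-0.9  4.1]
   side (-115, -50, 16) [-0.5  4.3]
   side (-115, 75, 16) [-0.3  2. ]
   side (-115, -75, 16) [0.1 2.6]
   side (8, 75, 60) [ 0.2 -0.3]
   side (0, 75, 60) [ 0.1 -1.6]
   side (0, -75, 60) [ 0. -1.]
   side (8, -75, 60) [ 1.  -1.6]
red rim [0.45722904 0.39928451 0.08      ]
blue [0.45530194 0.34142385 0.085     ] grey [0.4533318  0.28486541 0.085     ]
[[212.2 298.6]
 [238.3 316.2]]
```

```bash
python3 -m jog '[[[-2,-0.4,0],[0,0,0],-1],[[-3.5,-0.4,0],[0,0,0],-1],[[-5,-0.4,0],[0,0,0],-1],[[-6.5,-0.4,0],[0,0,0],-1],[[-8,-0.4,0],[0,0,0],-1],[[-9,-0.4,0.3],[0,0,0],-1],[[-9.3,-0.4,0.9],[0,0,0],-1],[[-9.3,-0.4,1.4],[0,0,0],-1]]'
python3 -m jog '[[[0,0,0.2],[0,0,0],-1],[[0,0,0.4],[0,0,0],-1],[[0,0,0.5],[0,0,0],-1],[[0,0,0.6],[0,0,0],-1],[[0,0,0.6],[0,0,0],-1],[[0,0,0.6],[0,0,0],-1],[[0,0,0.6],[0,0,0],-1],[[0,0,0.6],[0,0,0],-1]]'
python3 - <<'E'
from h import *
grab("scene","s2");b=grab("side","d2");cv2.imwrite("pics/m5.png",crop(b,195,265,120,80,5))
E
```

```text
time: 5.2
tool_pos: [0.4521, 0.4009, 0.09]
tool_rot: [1.0, -0.023, -0.0, 0.0]
wrist_force: [-0.5, -0.2, -0.0]
gripper_width: 0.0005
gripper_force: 0.3
time: 6.0
tool_pos: [0.4533, 0.4009, 0.0852]
tool_rot: [1.0, -0.023, 0.0, 0.0]
wrist_force: [-1.7, -2.5, 5.0]
gripper_width: 0.0002
gripper_force: 2.6
```

View pics/m5.png

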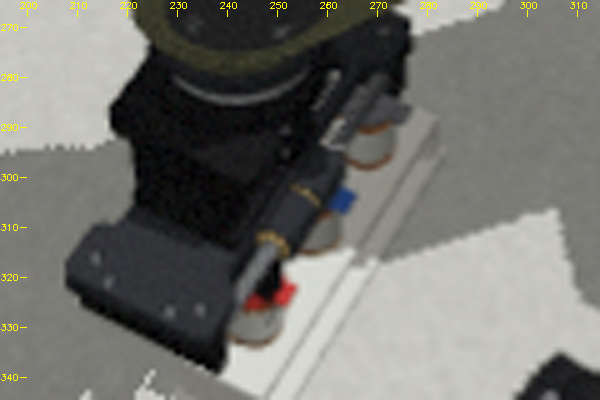

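The side view shows the red cap lying on the rim, with its tab at (253,323), and 5 N at a tip height of 85 mm. I'll press slightly more and lift off.

```bash
python3 -m jog '[[[0,0,0.15],[0,0,0],-1],[[0,0,0.3],[0,0,0],-1],[[0,0,0.3],[0,0,0],-1],[[0,0,0.3],[0,0,0],-1],[[0,0,0.3],[0,0,0],-1],[[0,0,0.3],[0,0,0],-1],[[0,0,0.3],[0,0,0],-1],[[0,0,0.3],[0,0,0],-1]]'
python3 -m jog '[[[0,0,-1],[0,0,0],-1],[[0,0,-3],[0,0,0],-1],[[0,0,-6],[0,0,0],-1],[[0,0,-10],[0,0,0],-1],[[0,0,-12],[0,0,0],-1],[[0,5,-12],[0,0,0],-1],[[0,10,-12],[0,0,0],0],[[0,15,-12],[0,0,0],0]]'
python3 - <<'E'
from h import *
b=grab("side","d3");cv2.imwrite("pics/m6.png",np.hstack([crop(b,215,265,80,100,5),crop(grab("scene","s3"),370,140,80,100,5)]))
go((.4345,-.2445,.11),np.degrees(.4415))
E
```

```text
time: 6.9
tool_pos: [0.4533, 0.401, 0.085]
tool_rot: [1.0, -0.023, 0.0, 0.0]
wrist_force: [-6.8, -6.6, 17.7]
gripper_width: 0.0007
gripper_force: 8.8
time: 7.7
tool_pos: [0.4457, 0.2501, 0.2014]
tool_rot: [1.0, -0.023, 0.0, -0.0]
wrist_force: [-0.0, -0.1, -0.6]
gripper_width: 0.0113
gripper_force: 0.0
from [0.4456 0.2471 0.2008] heading -2.97 shift cm [ 1.44 49.14  9.14] turn [ 7.000e-02  1.000e-02 -2.827e+01] F [-1.1  0.4 -0.5]
```

View pics/m6.png

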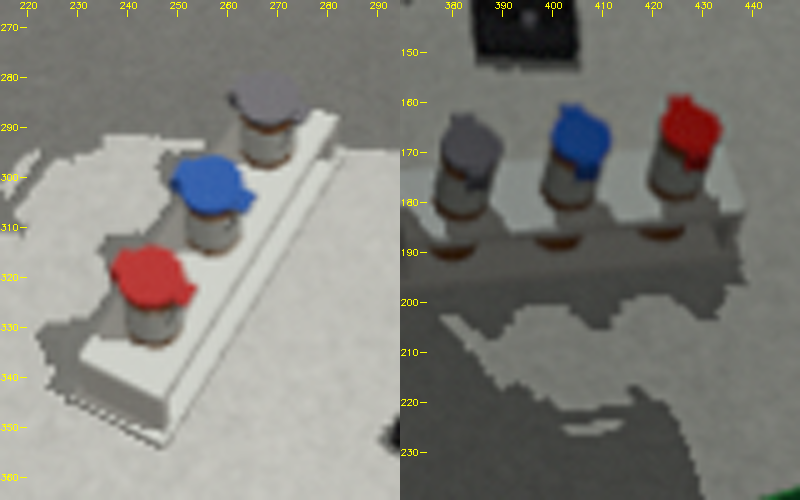

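The red cap is now flat like its blue and grey neighbours: (245,316) side, (426,164) scene. Next is the module.

```bash
python3 -m jog '[[[1.4,49,5],[0,0,-28.3],1],[[1.4,49,5],[0,0,-28.3],1],[[1.4,49,5],[0,0,-28.3],1],[[1.4,49,5],[0,0,-28.3],1],[[1.4,49,5],[0,0,-28.3],1],[[1.4,49,5],[0,0,-28.3],1],[[1.4,49,5],[0,0,-28.3],1],[[1.4,49,5],[0,0,-28.3],1]]' 30 | sed -n 2p
python3 - <<'E'
from h import *
go((.4345,-.2445,.10),np.degrees(.4415))
print(onz(load("scene0"),(162,177),.005))
E
```

```text
tool_pos: [0.4393, -0.1312, 0.1627]
from [ 0.4393 -0.1312  0.1627] heading 25.63 shift cm [-5.35 10.    6.27] turn [ 0.05 -0.1   0.33] F [ 0.4 -0.1 -0.4]
[ 0.32086875 -0.28685855  0.005     ]
```

```bash
python3 -m jog '[[[-5.3,10,6.3],[0,0,0.3],1],[[-5.3,10,6.3],[0,0,0.3],1],[[-5.3,10,6.3],[0,0,0.3],1],[[-5.3,10,6.3],[0,0,0.3],1],[[-5.3,10,6.3],[0,0,0.3],1],[[-5.3,10,6.3],[0,0,0.3],1],[[-5.3,10,6.3],[0,0,0.3],1],[[-5.3,10,6.3],[0,0,0.3],1]]' | sed -n 2p
python3 - <<'E'
from h import *
go((.4345,-.2445,.008),np.degrees(.4415))
w=grab("wrist","w4")
m=np.array([.4345,-.2445,0]);R=Ro.from_euler("z",.4415).as_matrix()
L=np.array([(25,30,23),(25,-30,23),(11,30,37),(11,-30,37),(-11,30,37),(-11,-30,37),(-25,-30,23),(-25,30,23)])/1000
p=proj(w,L@R.T+m);im=w["img"][:,:,::-1].copy()
for q in p: cv2.circle(im,(int(q[0]+.5),int(q[1]+.5)),2,(0,0,255),-1)
cv2.imwrite("pics/m7.png",im)
E
```

```text
tool_pos: [0.4353, -0.2419, 0.1007]
from [ 0.4353 -0.2419  0.1007] heading 25.41 shift cm [-0.19  0.19  9.27] turn [ 0.08 -0.05  0.11] F [ 0.2 -0.1 -0.1]
```

View pics/m7.png

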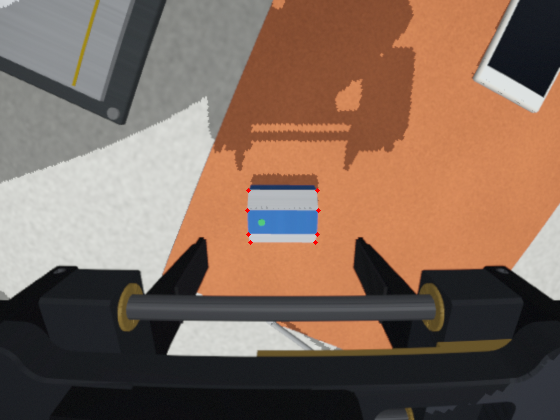

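The projected module corners sit on the image, (249,190) to (318,242), centred between the open fingers. Descending to grip.

```bash
python3 -m jog '[[[-0.1,0.1,2.5],[0,0,0],1],[[-0.1,0.1,5],[0,0,0],1],[[-0.1,0.1,7.5],[0,0,0],1],[[-0.1,0.1,8.8],[0,0,0],1],[[-0.1,0.1,9.2],[0,0,0],1],[[-0.1,0.1,9.2],[0,0,0],1],[[-0.1,0.1,9.2],[0,0,0],0.5],[[-0.1,0.1,9.2],[0,0,0],0.2]]' 30
python3 -m jog '[[[0,0,0],[0,0,0],0.1],[[0,0,0],[0,0,0],0],[[0,0,0],[0,0,0],-1],[[0,0,0],[0,0,0],-1],[[0,0,0],[0,0,0],-1],[[0,0,0],[0,0,0],-1],[[0,0,0],[0,0,0],-1],[[0,0,0],[0,0,0],-1]]' 30
```

```text
time: 10.25
tool_pos: [0.4351, -0.2446, 0.0093]
tool_rot: [0.976, 0.219, 0.001, 0.001]
wrist_force: [0.3, -0.2, 0.4]
gripper_width: 0.0838
gripper_force: 0.0
time: 11.05
tool_pos: [0.4342, -0.2441, 0.0082]
tool_rot: [0.976, 0.219, 0.0, 0.0]
wrist_force: [-0.8, 1.4, 3.8]
gripper_width: 0.0602
gripper_force: 30.0
```

```bash
python3 -m jog '[[[0,0,-1],[0,0,0],-1],[[0,0,-3],[0,0,0],-1],[[0,0,-6],[0,0,0],-1],[[2,-2,-10],[0,0,3],-1],[[5,-5,-11],[0,0,8],-1],[[8,-8,-11],[0,0,13],-1],[[11,-11,-11],[0,0,18],-1],[[14,-14,-11],[0,0,22],-1]]'
python3 - <<'E'
from h import *
go((.5225,.0145,.12),.4)
E
```

```text
time: 11.85
tool_pos: [0.5008, -0.0558, 0.1181]
tool_rot: [1.0, 0.027, 0.0, 0.0]
wrist_force: [0.5, -0.2, -1.4]
gripper_width: 0.0596
gripper_force: 30.0
from [ 0.5008 -0.0558  0.1181] heading 3.11 shift cm [ 2.55 -6.9  -0.19] turn [ 0.   -0.01  2.71] F [ 0.5 -0.2 -1.4]
```

```bash
python3 -m jog '[[[1,-3,0],[0,0,2.7],-1],[[2.5,-6.9,0],[0,0,2.7],-1],[[2.5,-6.9,0],[0,0,2.7],-1],[[2.5,-6.9,0],[0,0,2.7],-1],[[2.5,-6.9,0],[0,0,2.7],-1],[[2.5,-6.9,0],[0,0,2.7],-1],[[2.5,-6.9,0],[0,0,2.7],-1],[[2.5,-6.9,0],[0,0,2.7],-1]]'
python3 - <<'E'
from h import *
w=grab("wrist","w5")
c=np.array([.5725,.0145]);
print(proj(w,[[*c,.016],[.5725,.09,.06],[.5725,-.06,.06],[.5805,.09,.06],[.5805,-.06,.06]]).round(1).tolist())
cv2.imwrite("pics/m8.png",crop(w,100,40,360,270,2.2,20))
go((.5225,.0145,.12),.4)
E
```

```text
time: 12.65
tool_pos: [0.5216, 0.0121, 0.1179]
tool_rot: [1.0, 0.005, -0.0, 0.0]
wrist_force: [0.1, -0.6, -1.4]
gripper_width: 0.0601
gripper_force: 30.0
[[278.3, 154.2], [181.8, 160.7], [372.8, 162.5], [180.9, 150.4], [373.8, 152.3]]
from [0.5217 0.0122 0.1179] heading 0.55 shift cm [ 0.08 -0.23 -0.21] turn [ 0.   -0.    0.15] F [ 0.7 -0.3 -1.5]
```

View pics/m8.png

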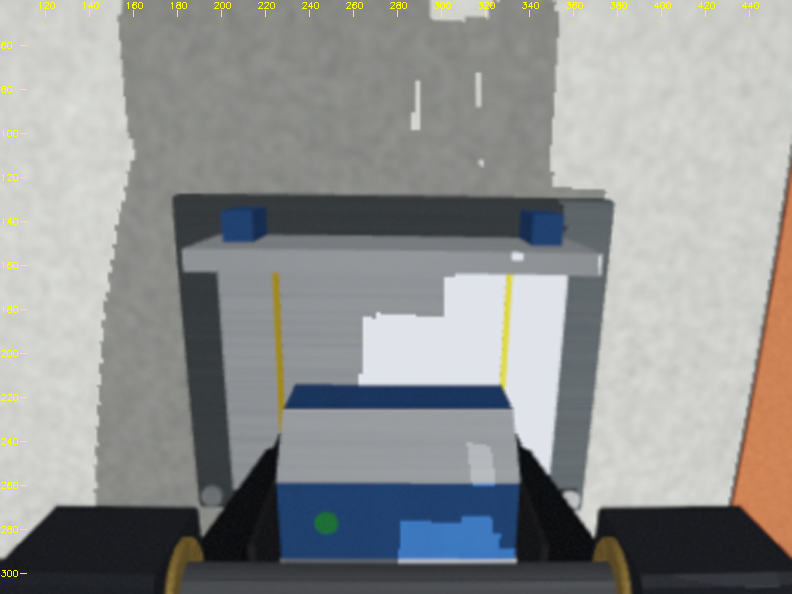

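The flange top's inner edge runs from (183,163) to (373,164), about 2 px nearer than predicted, so the corner is at x≈0.571, yaw≈0. The held module is square to it and sits between the yellow lines (226 and 331).

```bash
python3 -m jog '[[[0,-0.2,2.5],[0,0,0.5],-1],[[0,-0.2,5],[0,0,0.5],-1],[[0,-0.2,7],[0,0,0.5],-1],[[0,-0.2,8.4],[0,0,0.5],-1],[[0,-0.2,9],[0,0,0.5],-1],[[0,-0.2,9.2],[0,0,0.5],-1],[[0,-0.2,9.2],[0,0,0.5],-1],[[0,-0.2,9.2],[0,0,0.5],-1]]'
python3 -m jog '[[[0,0,0.1],[0,0,0],-1],[[0,0,0.15],[0,0,0],-1],[[0,0,0.2],[0,0,0],-1],[[0,0,0.25],[0,0,0],-1],[[0,0,0.3],[0,0,0],-1],[[0,0,0.35],[0,0,0],-1],[[0,0,0.4],[0,0,0],-1],[[0,0,0.4],[0,0,0],-1]]'
```

```text
time: 13.5
tool_pos: [0.5228, 0.0147, 0.027]
tool_rot: [1.0, 0.001, 0.001, 0.0]
wrist_force: [-0.2, -0.7, -1.3]
gripper_width: 0.0598
gripper_force: 30.0
time: 14.3
tool_pos: [0.5217, 0.0149, 0.0217]
tool_rot: [1.0, 0.001, -0.0, -0.0]
wrist_force: [0.2, -0.0, -1.0]
gripper_width: 0.0602
gripper_force: 30.0
```

```bash
python3 -m jog '[[[0.5,0,0],[0,0,0],-1],[[1,0,0],[0,0,0],-1],[[1.4,0,0],[0,0,0],-1],[[1.7,0,0],[0,0,0],-1],[[1.9,0,0],[0,0,0],-1],[[2,0,0],[0,0,0],-1],[[2.1,0,0],[0,0,0],-1],[[2.1,0,0],[0,0,0],-1]]' | sed -n 2,4p
python3 -m jog '[[[0.05,0,0.02],[0,0,0],-1],[[0.1,0,0.04],[0,0,0],-1],[[0.15,0,0.06],[0,0,0],-1],[[0.2,0,0.08],[0,0,0],-1],[[0.25,0,0.1],[0,0,0],-1],[[0.3,0,0.12],[0,0,0],-1],[[0.3,0,0.15],[0,0,0],-1],[[0.3,0,0.15],[0,0,0],-1]]' | sed -n 2,4p
```

```text
tool_pos: [0.5428, 0.0149, 0.0219]
tool_rot: [1.0, 0.001, -0.0, -0.0]
wrist_force: [-0.5, 1.1, -1.5]
tool_pos: [0.5455, 0.0149, 0.0212]
tool_rot: [1.0, 0.001, -0.001, 0.0]
wrist_force: [-5.1, 0.5, 5.1]
```

```bash
python3 -m jog '[[[0.02,0,0.02],[0,0,0],-1],[[0.04,0,0.04],[0,0,0],-1],[[0.06,0,0.06],[0,0,0],-1],[[0.08,0,0.08],[0,0,0],-1],[[0.1,0,0.1],[0,0,0],-1],[[0.1,0,0.1],[0,0,0],-1],[[0.1,0,0.1],[0,0,0],-1],[[0.1,0,0.1],[0,0,0],-1]]' | sed -n 2,4p
python3 -m jog '[[[0.02,0,0],[0,0,0],-1],[[0.05,0,0],[0,0,0],-1],[[0.05,0,0],[0,0,0],-1],[[0.05,0,0],[0,0,0],-1],[[0.05,0,0],[0,0,0],-1],[[0.05,0,0],[0,0,0],-1],[[0.05,0,0],[0,0,0],-1],[[0.05,0,0],[0,0,0],-1]]' | sed -n 2,6p
```

```text
tool_pos: [0.5457, 0.0149, 0.0211]
tool_rot: [1.0, 0.001, -0.002, -0.0]
wrist_force: [-10.2, 0.5, 13.6]
tool_pos: [0.5458, 0.0149, 0.0211]
tool_rot: [1.0, 0.001, -0.002, -0.0]
wrist_force: [-11.9, -0.0, 15.6]
gripper_width: 0.06
gripper_force: 30.0
```

```bash
python3 - <<'E'
from h import *
from bench import status,sign_off
grab("scene","end");s=status.observe();print(s["time"],np.round(s["tool_pos"],4),np.round(s["wrist_force"],1),s["gripper_force"])
print(sign_off())
E
```

```text
17.55 [0.5458 0.0149 0.0211] [-12.8   0.4  15.6] 30.001393407583237
the job is handed in; nothing more can be done
None
```

I pressed the red cap shut first, then seated the module against the flange between the yellow lines and handed the job in still pushing it: about 13 N into the flange, 16 N down, 30 N grip, at 17.6 s. The final seating was checked by tool position and force only, with no picture viewed after placing, and `sign_off` returned no verdict.

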